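# Lift the arched plaque from the slotted rack and stand it on the easel

## Task

Three blank porcelain plaques stand in the slotted rack: press down the steel lifting key of the slot that holds the arched-top plaque, so that the plaque rises above its square neighbours, then take it by its raised top edge, slide it straight up out of its slot and stand it arch upwards on the ledge of the small easel, centred, square to the easel and leaning back against its rest. Porcelain chips: do not let the plaque drop. Leave the other two plaques in the rack as they are and do not disturb the jars, bottles and other things on the bench.

Things in the scene. Friction and masses are not known exactly. Their poses are not given: they have to be found in the camera images.
- arch: white porcelain plaque with a semicircular top, 100 wide (its y) x 8 thick (its x), 120 tall: straight sides 70 high, then a half disc of radius 50. Origin: centre of its bottom edge; z up to the apex. Standing in one of the rack's three slots. About 0.2 kg, front and back alike.
- square_a: white rectangular porcelain plaque, 100 wide (y) x 8 thick (x) x 110 tall, origin at the centre of its bottom edge; in another slot of the rack; to be left
- square_b: a second plaque like square_a, in the remaining slot; to be left
- rack: pale wooden rack fixed to the bench, origin at bench level under its middle. Three slots 11 wide run along its y, at x = -38, 0, +38, between grooved end cheeks at y = -58..-40 and +40..+58, cheek tops at z = 130, open between; slot floors at z = 45. One lifting key per slot, in line with it, sticks out at the -y end.
- key0 (a joint): lifting key of the slot at rack x = -38, a see-saw lever on a shaft along the rack's x at y = -64, z = 60.5. 0: key pad up, 0.6 rad: key fully down, plaque raised 40. Stays where it is left; takes about 8 N.
- key1 (a joint): the same for the slot at rack x = 0
- key2 (a joint): the same for the slot at rack x = +38
- key0_pad (a point): top centre of key 0's steel pad, 22 (rack x) x 28 (rack y); at start at rack y = -120, z = 80.5; fully down at about z = 45. The pad is inclined 0.29 rad at start and the other way when down.
- key1_pad (a point): the same for key 1
- key2_pad (a point): the same for key 2
- easel: small dark wooden easel fixed to the bench, base 100 (x) x 130 (y), origin at bench level under its middle, front = +x. Ledge: base top, z = 20. Rest (two uprights and a bar, 82 wide, 72 long) starts at x = 0 on the ledge and leans back to -x 0.25 rad from vertical, top at z = 89. Lip 8 high at x = 30..38. The plaque stands between rest and lip, its width along y, leaning to -x.
- amber: small amber bottle, radius 20, 85 tall, bystander, origin under its centre
- flask: larger amber bottle, radius 27, 130 tall, bystander
- pot: low jar with black cap, radius 22, 42 tall, bystander
- jar: low jar with white cap, radius 24, 50 tall, bystander
- tub: white plastic tub, radius 45, 85 tall, bystander
- bowl: small white bowl, radius 45, 35 tall, bystander
- brush: paint brush 170 long, lying, bystander
Mind the look-alikes: they are no part of the job. What is shaped like the arch but orange, red or yellow is not meant.

How it is judged:
On the way, in this order (a step that is already met when the one before it is completed fails the run):
1. the arched plaque has been raised in its slot by at least 25 mm with its key, the fingers not touching the plaque (z of arch in the frame of rack above 0.07 m and not (contact force between arch and the fingers above 0.05 N) and value of joint any of key0, key1, key2 above 0.35 rad), for 0.2 s.
2. the arched plaque has been slid up out of its slot, upright, its bottom edge clear above the rack's cheeks (z of arch in the frame of rack above 0.132 m and angle between arch's own z axis and vertical below 0.5 rad), for 0.05 s.
At the end, for the whole second after the job is handed in: The arched plaque rests untouched on the ledge (easel x -2 to 28 mm, within 20 mm of the middle, square within 0.2 rad), arch up, leaning 0.15 to 0.5 rad from vertical; the square plaques are within 15 mm of where they stood (x of arch in the frame of easel between -0.002 and 0.028 m and y of arch in the frame of easel between -0.02 and 0.02 m and z of arch in the frame of easel between 0.014 and 0.028 m and angle between arch's own z axis and vertical between 0.15 and 0.5 rad and angle between the y axis of arch and the y axis of easel, either way round below 0.2 rad and contact force between arch and easel above 0.3 N and not (contact force between arch and the fingers above 0.05 N) and linear speed of arch below 0.02 m/s and distance of each of square_a, square_b from where it was at the start of the episode below 0.015 m).
It fails at once if the arched plaque is dropped: moving faster than 0.35 m/s with no finger on it (not (contact force between arch and the fingers above 0.05 N) and linear speed of arch above 0.35 m/s).
It fails at once if a square plaque is moved by more than 15 mm (distance of any of square_a, square_b from where it was at the start of the episode above 0.015 m).
It fails at once if a bystander is moved by more than 30 mm (distance of any of amber, flask, pot, jar, tub, bowl, brush from where it was at the start of the episode above 0.03 m).
It also fails if it takes over 58 s, if anything falls off the work surface, if the arm or the gripper's body presses on something with over 40 N, if the wrist force passes 120 N, or if a joint passes its speed limit or range.

## Robot

A 6-joint arm with a two-finger parallel gripper is mounted at the origin on the work surface. World frame = base frame: x ahead of the robot, y to its left, z up, the work surface at z = 0. Lengths are in m, angles in rad, forces in N, time in s.
With the tool pointing down it reaches from about 0.35 to 0.725 m from the base axis. Payload 6 kg.
Tool frame: the origin (TCP) lies midway between the tips of the shut fingers; the grasp point (between the pads) lies 19 mm behind it; z points along the fingers, y is the line along which they close (so a half turn about z gives the same grasp; the last joint's range is limited). The gripper opens to 85 mm and grips with 20 to 120 N. Pads are 22 mm wide; open, the fingers measure 114 mm over their backs; the gripper's body (76 mm by 85 mm) begins 54 mm behind the grasp point. The pads swing forward as they close: fully open they stand 13 mm farther back than shut.
Start: joints at [-0.912, 0.04, 0.085, 0, -1.615, -0.334], TCP at [0.191, -0.569, 0.231] pointing down, gripper open.
Joint ranges: [-2.56, 2.56], [-1.29, 2.01], [-1.08, 1.49], [-3.29, 1.98], [-2.81, -0.18], [-2.99, 2.99]. Speed limits (rad/s): [2.57, 2.57, 3.01, 3.14, 3.14, 3.14].

## Interface

Orientations are given as a unit quaternion [x, y, z, w].
In Python, from bench import bot, read_camera, job gives the robot as it stands. The module is installed in compiled form; this text tells all that it offers. Calls block until the motion is done:
- bot.move_pose(position, orientation): joint-space move of the TCP to a pose.
- bot.movel(position, orientation=None, rate=0.15, force_limit=None): straight line of the TCP; orientation=None keeps the orientation; rate is the mean speed in m/s. With force_limit (N) it stops when the force on the tool has changed by that much, and returns True; else False.
- bot.movej(angles): joint-space move.
- bot.gripper_to(opening, strength=None): opening from 0.0 (shut) to 1.0 (fully open); strength is the grip in N (None keeps the last); returns when the fingers have stopped.
- bot.wait(seconds).
- bot.inverse_kinematics(position, orientation): joint angles nearest the present ones, or None.
- bot.sense(): the state.
- read_camera(name): name is "side" or "top"; returns a dict with "pixels" (400x640x3 uint8, red, green, blue), "fx", "fy", "cx", "cy" (pixels), "R" (3x3) and "t" (3): a world point X has camera coordinates R X + t. Camera axes: x right, y down, z forward; pixel columns grow to the right and rows downward; lengths in m; the calibration is good to about 2 mm. A picture is of the moment at which its call begins. There is no depth.
A pose or a line that the arm cannot do raises bot.Unreachable and nothing moves.
- job.sign_off(): hands the job in; it is judged then, once.
The state is a dict: "clock": time; "qpos": joint angles; "qd": joint speeds; "effort": joint torques, N m; "ee_pos": TCP position; "tcp_rot": TCP orientation; "contact_force": force on the tool from outside, world axes, zero at the start; "wrist_torque": the same for the moment, N m; "width": opening from 0.0 (shut) to 1.0 (fully open); "gripper_force": force on a finger pad.
Only numpy, scipy, OpenCV 4.12 (cv2) and the standard library are available. Lean on these libraries where they do the work, as an engineer would, in place of code of your own. Each camera call takes 0.05 s, during which the arm holds its last target. There are 200 camera calls.

## Working session

There is one attempt and no reset: what is moved stays moved. The work goes in short steps, each a Python script; the robot and the scene stay as the last script left them, time stands still between calls to the robot, and variables do not carry over. Pictures are saved under pics/ and viewed, at most 10 in all, crops included, and the job is handed in when it is done.

```bash
mkdir -p pics; python3 - <<'E'
from bench import bot, read_camera
import cv2,pickle
d={}
for n in("side","top"):
    c=read_camera(n); d[n]=c; cv2.imwrite(f"pics/{n}0.png",c["pixels"][:,:,::-1])
    print(n,c["fx"],c["fy"],c["cx"],c["cy"],c["R"],c["t"])
pickle.dump(d,open("cam0.pkl","wb"))
print(bot.sense())
E
```

```text
side 463.34023279005623 463.34023279005623 318.1867442893381 199.89767850564664 [[-0.95246699 -0.30456518  0.00683268]
 [-0.1955533   0.59404864 -0.7802981 ]
 [ 0.23359269 -0.74454433 -0.62537045]] [0.57416613 0.17921799 1.50218119]
top 487.17974880190917 487.17974880190917 317.54277407255466 199.20666700331137 [[ 0.02386918 -0.99932823  0.02780923]
 [-0.98787913 -0.02784524 -0.1527071 ]
 [ 0.15337887 -0.02382716 -0.98788015]] [-0.02676232  0.57724546  1.33196429]
{'clock': 0.1, 'qpos': array([-9.12294283e-01,  4.07702266e-02,  8.38867916e-02, -4.09032132e-04,
       -1.61550386e+00, -3.33646195e-01]), 'qd': array([-0.00014107, -0.00022567,  0.00191738, -0.00017764, -0.00022365,
        0.00036555]), 'effort': array([-6.78963581e-03, -3.69352949e+01,  3.48278260e+01,  6.95180699e+00,
       -4.67157210e-03, -1.18533569e-05]), 'ee_pos': array([ 0.19144316, -0.56831819,  0.23035496]), 'tcp_rot': array([-1.61723453e-01,  9.86835777e-01,  7.96846730e-04, -1.98942376e-04]), 'contact_force': array([0.08457965, 0.77504804, 0.05679897]), 'wrist_torque': array([-0.02130298,  0.00303317,  0.04613479]), 'gripper_force': 0.0, 'width': 1.0016009532880372}
```

View pics/top0.png

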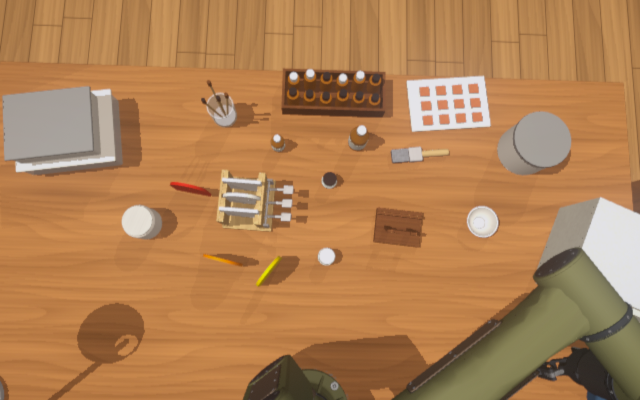

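View pics/side0.png

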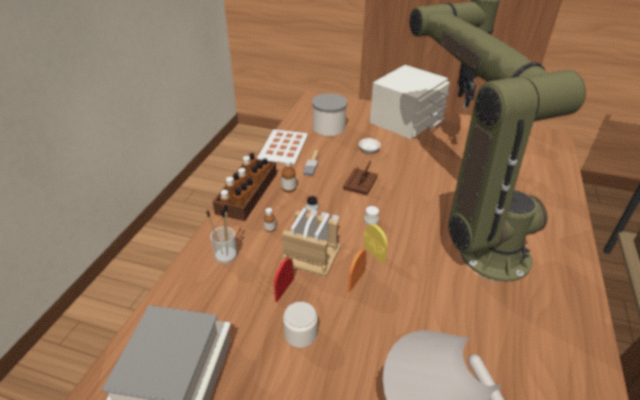

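Top: the rack is at about (247,201), with its keys on the right at (285,190), (285,203) and (283,216). The easel is at (398,227). The red, orange and yellow arches are lookalikes at (188,187), (222,260) and (268,271). I'll enlarge the rack and easel.

```bash
python3 - <<'E'
import cv2,pickle,numpy as np
s=cv2.imread("pics/side0.png");t=cv2.imread("pics/top0.png")
R=lambda i,k:cv2.resize(i,None,fx=k,fy=k,interpolation=cv2.INTER_CUBIC)
cv2.imwrite("pics/c1.png",R(s[195:275,270:350],7))
a=R(t[160:240,210:300],6);cv2.imwrite("pics/c2.png",a)
b=np.hstack([R(t[200:255,365:430],6),R(s[155:200,335:385],7)[:330]])if 0 else None
x=R(t[200:255,365:430],6);y=R(s[155:202,335:385],7)
o=np.zeros((340,760,3),np.uint8);o[:330,:390]=x;o[:329,400:750]=y;cv2.imwrite("pics/c3.png",o)
E
```

```text
(no output)
```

View pics/c1.png

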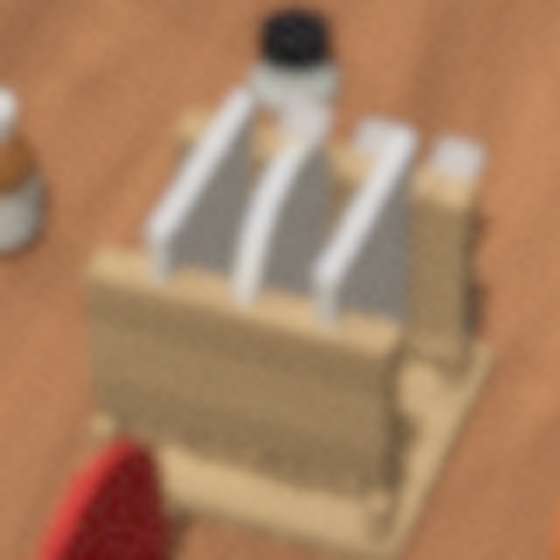

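View pics/c2.png

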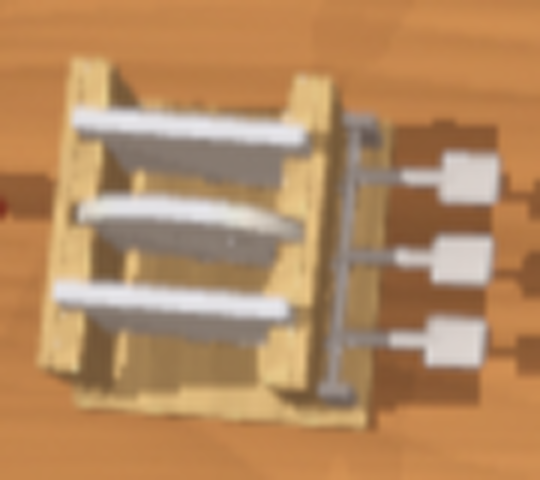

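View pics/c3.png

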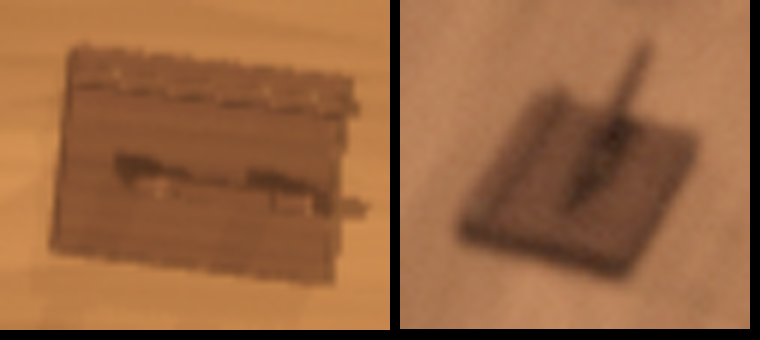

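c1 and c2 settle which plaque is which. The candidates are the straight-topped back plaque (c2 190,128), the middle one with a curved top (c2 190,212; c1 275,200) and the straight-topped front one (c2 170,298). The arch is the white **middle** one, in slot x=0 with key1, because only its top edge curves. The key pads are at c2 (470,178), (463,260) and (456,342). In c3 the easel's lip is on the far edge, so its front faces about world +x.

```bash
cat > h.py <<'E'
import numpy as np,cv2
def ray(c,u,z):
    p=np.array([(u[0]-c["cx"])/c["fx"],(u[1]-c["cy"])/c["fy"],1]);C=-c["R"].T@c["t"];d=c["R"].T@p
    return C+d*(z-C[2])/d[2]
def proj(c,X):
    p=c["R"]@np.asarray(X)+c["t"];return np.array([c["fx"]*p[0]/p[2]+c["cx"],c["fy"]*p[1]/p[2]+c["cy"]])
def blobs(mask,roi,amin):
    x0,y0,x1,y1=roi;m=np.zeros_like(mask);m[y0:y1,x0:x1]=mask[y0:y1,x0:x1]
    n,l,s,ce=cv2.connectedComponentsWithStats(m,connectivity=4)
    return [(ce[i],s[i,4],(l==i).astype(np.uint8)) for i in range(1,n) if s[i,4]>=amin]
def rect(m):
    k,_=cv2.findContours(m,0,2);k=max(k,key=cv2.contourArea);return cv2.minAreaRect(k)
E
python3 - <<'E'
from h import *;import pickle
np.set_printoptions(precision=4,suppress=True)
d=pickle.load(open("cam0.pkl","rb"));T,S=d["top"],d["side"]
for n in d: print(n,"centre",-d[n]["R"].T@d[n]["t"])
hsv=cv2.cvtColor(T["pixels"],cv2.COLOR_RGB2HSV)
print("pads (z .0805)")
w=((hsv[...,1]<45)&(hsv[...,2]>150)).astype(np.uint8)
for ce,a,m in blobs(w,(278,180,298,225),20): print(ce,a,ray(T,ce,.0805))
print("plaques")
w=((hsv[...,1]<50)&(hsv[...,2]>185)).astype(np.uint8)
for ce,a,m in blobs(w,(210,165,266,220),25):
    r=rect(m);P=cv2.boxPoints(r);e=sorted([P[i]/2+P[(i+1)%4]/2 for i in range(4)],key=lambda q:q[0]);L,Rr=ray(T,e[0],.155),ray(T,e[-1],.155)
    print(ce,a,L,Rr,"len",np.linalg.norm(L-Rr),"yaw",np.arctan2(-(L-Rr)[0],(L-Rr)[1]))
print("easel")
print("hsv bench",hsv[240,400],hsv[215,370],"easel",hsv[235,395],hsv[210,385],hsv[240,415])
e=(hsv[...,2]<135).astype(np.uint8)
e=cv2.morphologyEx(e,cv2.MORPH_CLOSE,np.ones((3,3)));e=cv2.morphologyEx(e,cv2.MORPH_OPEN,np.ones((9,9)))
for ce,a,m in blobs(e,(360,195,435,260),200):
    P=np.array([ray(T,p,.017) for p in cv2.boxPoints(rect(m))]);c=P.mean(0)
    print(ce,a,c,[np.linalg.norm(P[i]-P[i-1]) for i in range(4)]);print(P)
    for i in range(4):
        v=P[i]-P[i-1]
        if np.linalg.norm(v)>.115: v=v*np.sign(v[1]);print("yaw",np.arctan2(-v[0],v[1]))
hs=cv2.cvtColor(S["pixels"],cv2.COLOR_RGB2HSV)
w=((hs[...,1]<45)&(hs[...,2]>150)).astype(np.uint8)
print("side pads");
for ce,a,m in blobs(w,(305,205,345,225),5): print(ce,a)
E
```

```text
side centre [0.231  1.1868 1.0753]
top centre [0.3666 0.0211 1.4047]
pads (z .0805)
[286.4725 189.3407] 91 [0.5973 0.0754 0.0805]
[285.8333 202.5714] 84 [0.5604 0.0759 0.0805]
[284.7059 216.4588] 85 [0.522  0.0777 0.0805]
plaques
[241.1014 180.4565] 138 [0.6073 0.2407 0.155 ] [0.6018 0.1417 0.155 ] len 0.09911908549069699 yaw -0.05554749032468714
[239.4018 194.5714] 112 [0.5681 0.2358 0.155 ] [0.567  0.1504 0.155 ] len 0.08539808441504836 yaw -0.012186808191803653
[238.1857 209.3571] 140 [0.5313 0.2443 0.155 ] [0.526 0.146 0.155] len 0.0983909004248271 yaw -0.053121972955593934
easel
hsv bench [ 11 161 138] [ 14 155 192] easel [ 12 161 139] [ 12 161 138] [ 12 162 140]
side pads
[310.7958 213.0986] 142
[324.2192 217.9726] 73
[334.7692 217.1923] 26
```

Everything agrees. The squares are 99 mm wide and centred at (0.605,0.191) and (0.529,0.195). That puts the rack at (0.5666,0.193) with yaw -0.054, which predicts pad 1 at (0.560,0.073); I measured (0.560,0.076). Next I press key1 and measure the easel with a looser mask.

```bash
cat >> h.py <<'E'
from scipy.spatial.transform import Rotation as Ro
RACK=np.array([.5666,.1932]);RY=-.054
def w2(o,yaw,x,y): c,s=np.cos(yaw),np.sin(yaw);return np.array([o[0]+c*x-s*y,o[1]+s*x+c*y])
def quat(yaw,lean=0):
    "tool y along the x axis of a frame with this yaw, leaned back (top to -x)"
    return (Ro.from_euler("z",yaw)*Ro.from_euler("y",-lean)*Ro.from_matrix(np.array([[0,1,0],[1,0,0],[0,0,-1.]]).T)).as_quat()
def best(bot,p,q):
    "pick the half turn that keeps the last joint nearest zero"
    c=[(abs(j[5]),tuple(k)) for k in (q,(Ro.from_quat(q)*Ro.from_euler("z",np.pi)).as_quat()) for j in [bot.inverse_kinematics(p,k)] if j is not None]
    return np.array(min(c)[1])
E
python3 - <<'E'
from h import *;import pickle
from bench import bot,read_camera
np.set_printoptions(precision=4,suppress=True)
d=pickle.load(open("cam0.pkl","rb"));T=d["top"]
hsv=cv2.cvtColor(T["pixels"],cv2.COLOR_RGB2HSV)
e=(hsv[...,2]<158).astype(np.uint8);e=cv2.morphologyEx(e,cv2.MORPH_CLOSE,np.ones((3,3)));e=cv2.morphologyEx(e,cv2.MORPH_OPEN,np.ones((9,9)))
for ce,a,m in blobs(e,(360,195,435,260),200):
    P=np.array([ray(T,p,.017) for p in cv2.boxPoints(rect(m))])
    print(ce,a,P.mean(0),[np.linalg.norm(P[i]-P[i-1]) for i in range(4)]);print(P)
    for i in range(4):
        v=P[i]-P[i-1]
        if np.linalg.norm(v)>.115: v=v*np.sign(v[1]);print("easel yaw",np.arctan2(-v[0],v[1]))
bot.gripper_to(0)
xy=np.array([.5603,.0748]);p=np.r_[xy,.2];q=best(bot,p,quat(RY+np.pi/2))
bot.move_pose(p,q);bot.movel(np.r_[xy,.095])
print("hit",bot.movel(np.r_[xy,.043],rate=.03,force_limit=30))
s=bot.sense();print(s["ee_pos"],s["contact_force"],s["clock"])
bot.movel(np.r_[xy,.24])
c=read_camera("top");pickle.dump(c,open("top1.pkl","wb"));c2=read_camera("side");pickle.dump(c2,open("side1.pkl","wb"))
f=lambda i:cv2.resize(i[...,::-1],None,fx=4,fy=4,interpolation=cv2.INTER_CUBIC)
cv2.imwrite("pics/c4.png",np.hstack([f(c["pixels"][160:250,205:300]),f(c2["pixels"][185:275,265:355])]))
E
```

```text
[398.0353 227.1329] 1670 [ 0.5076 -0.2459  0.017 ] [np.float64(0.13868122650131987), np.float64(0.10173376487047099), np.float64(0.1402583978617669), np.float64(0.10188749527363508)]
[[ 0.4629 -0.1711  0.017 ]
 [ 0.5641 -0.1817  0.017 ]
 [ 0.5523 -0.3214  0.017 ]
 [ 0.4512 -0.3093  0.017 ]]
easel yaw -0.08460794277799658
easel yaw -0.08381927147170548
hit False
[0.5616 0.0745 0.0476] [-9.8352 -1.5555 20.0327] 6.225
```

View pics/c4.png

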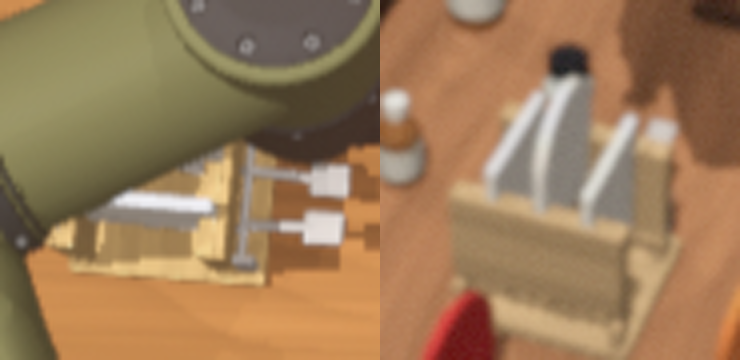

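Right panel: the arch at (560,140) now stands well above both squares, and its pad has gone down. The left panel is mostly hidden by the arm. The easel is at about (0.508,-0.2445), yaw -0.084, with the visible side wall allowed for. Next I grasp and lift.

```bash
python3 - <<'E'
from h import *;import pickle
from bench import bot,read_camera
np.set_printoptions(precision=4,suppress=True)
S=lambda t:(lambda s:print(t,s["ee_pos"],s["contact_force"],round(s["width"],3),s["gripper_force"],s["clock"]))(bot.sense())
xy=np.array([.567,.193])
bot.movel([.5603,.0748,.3],rate=.25)
p=np.r_[xy,.3];q=best(bot,p,quat(RY))
bot.move_pose(p,q);bot.gripper_to(.5)
print("hit",bot.movel(np.r_[xy,.168],rate=.08,force_limit=8));S("down")
bot.gripper_to(0,50);S("grip")
print("hit",bot.movel(np.r_[xy,.262],rate=.05,force_limit=15));S("up")
c=read_camera("side");c2=read_camera("top")
pickle.dump((c,c2),open("up.pkl","wb"))
f=lambda i:cv2.resize(i[...,::-1],None,fx=3,fy=3,interpolation=cv2.INTER_CUBIC)
cv2.imwrite("pics/c5.png",np.hstack([f(c["pixels"][110:280,250:370]),f(c2["pixels"][110:280,205:335])]))
E
```

```text
hit False
down [0.5672 0.1931 0.1686] [ 0.1707 -0.0707  0.3246] 0.499 0.0 12.0083
grip [0.5671 0.193  0.1682] [ 0.0218 -0.2041  1.3246] 0.085 50.474663972854614 12.4083
hit False
up [0.5669 0.193  0.2617] [ 0.0949  0.5959 -0.8107] 0.086 50.16442537307739 14.4417
```

View pics/c5.png

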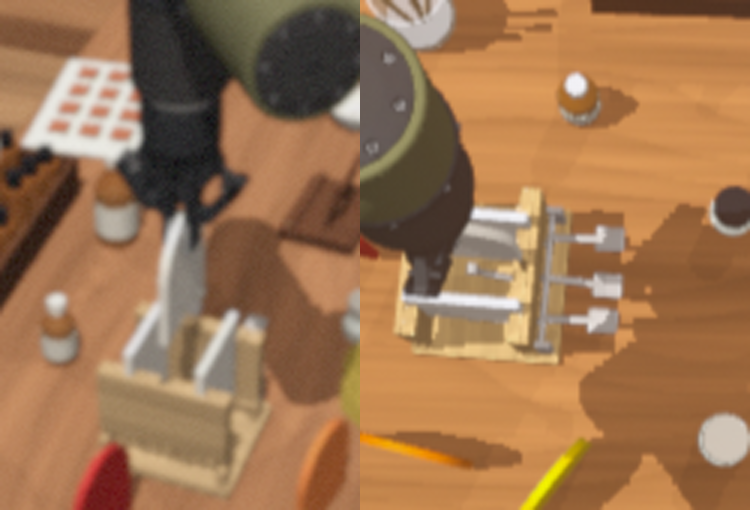

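Left panel: the arch hangs upright in the fingers, clear of the rack, with its bottom near end at c5 (165,335). The squares haven't moved. The jaw width is about 8 mm and the weight about 2 N, both as they should be. Next: check the bottom height, carry the plaque over and lower it.

```bash
cat >> h.py <<'E'
EA=np.array([.508,-.2445]);EY=-.084;L=.27;D=.083
def tcp(x,z,along=D): 
    a=w2(EA,EY,x-along*np.sin(L),0);return np.r_[a,z+along*np.cos(L)]
E
python3 - <<'E'
from h import *;import pickle
from bench import bot,read_camera
np.set_printoptions(precision=4,suppress=True)
S=lambda t:(lambda s:print(t,s["ee_pos"],s["contact_force"],round(s["width"],3),s["clock"],s["qpos"]))(bot.sense())
c,_=pickle.load(open("up.pkl","rb"))
for z in (.168,.178): print("arch near corner px at",z,proj(c,np.r_[w2([.567,.193],RY,0,.05),z]),"seen ~305,221.7")
q0=bot.sense()["qpos"]
bot.movel([.567,.193,.31],rate=.15)
p=tcp(.009,.10);q=quat(EY,L)
qs=[q,(Ro.from_quat(q)*Ro.from_euler("z",np.pi)).as_quat()]
js=[bot.inverse_kinematics(p,k) for k in qs];print(js)
i=min((k for k in(0,1) if js[k] is not None),key=lambda k:abs(js[k][5]-q0[5]));q=qs[i]
bot.move_pose(tcp(.009,.14),q);bot.movel(tcp(.009,.05),q,rate=.1);S("above")
bot.wait(.3)
c=read_camera("side");c2=read_camera("top");pickle.dump((c,c2),open("pl.pkl","wb"))
f=lambda i:cv2.resize(i[...,::-1],None,fx=4,fy=4,interpolation=cv2.INTER_CUBIC)
cv2.imwrite("pics/c6.png",np.hstack([f(c["pixels"][100:210,310:410]),f(c2["pixels"][160:270,350:440])]))
for x in(-.05,.05): print("easel corner px",[proj(c,np.r_[w2(EA,EY,x,y),.02]).round(1) for y in(-.065,.065)])
E
```

```text
arch near corner px at 0.168 [304.0075 227.723 ] seen ~305,221.7
arch near corner px at 0.178 [303.9651 225.1606] seen ~305,221.7
[None, array([-0.0947, -0.3255, -0.3581, -0.003 , -1.2682,  0.0112])]
above [ 0.4954 -0.2436  0.131 ] [ 0.2241 -0.298  -1.8671] 0.089 17.7167 [-0.0947 -0.3149 -0.4394 -0.0026 -1.1748  0.0115]
easel corner px [array([378.2, 172.9]), array([368.1, 191.5])]
easel corner px [array([354.1, 167.2]), array([342.9, 185.2])]
```

View pics/c6.png

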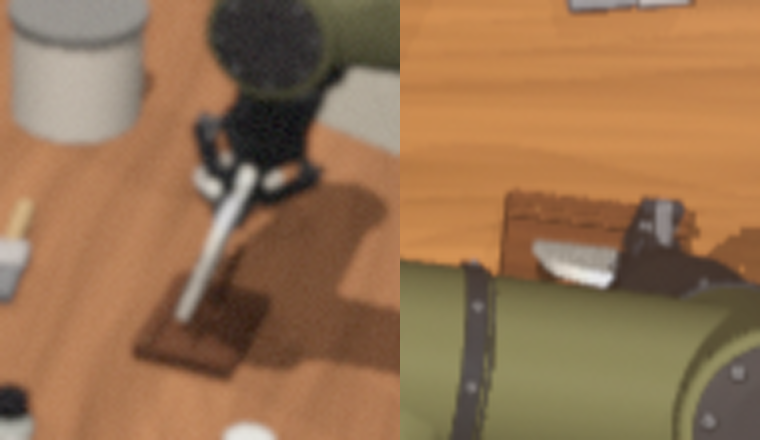

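Left panel: the plaque leans back above the ledge, its bottom end at c6 (183,318). The predicted easel corners (232,366) and (132,341) land on the visible corners. Now I lower it to contact.

```bash
python3 - <<'E'
from h import *
from bench import bot,read_camera
np.set_printoptions(precision=4,suppress=True)
S=lambda t:(lambda s:print(t,s["ee_pos"],s["contact_force"],round(s["width"],3),s["clock"]))(bot.sense())
print("touch",bot.movel(tcp(.009,.012),rate=.02,force_limit=4));S("down");print("expected TCP z",tcp(.009,.021)[2])
c=read_camera("side");c2=read_camera("top")
f=lambda i:cv2.resize(i[...,::-1],None,fx=4,fy=4,interpolation=cv2.INTER_CUBIC)
cv2.imwrite("pics/c7.png",np.hstack([f(c["pixels"][100:210,310:410]),f(c2["pixels"][160:270,350:440])]))
E
```

```text
touch True
down [ 0.4949 -0.2433  0.1013] [-1.6154  1.0788  4.2026] 0.085 19.4333
expected TCP z 0.10099298439836893
```

View pics/c7.png

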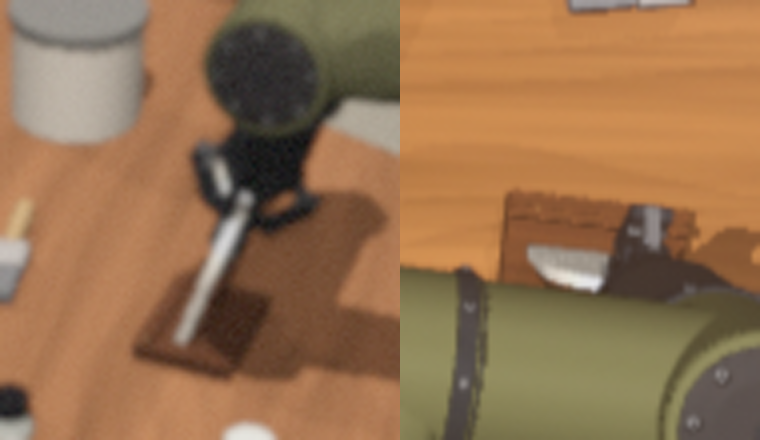

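The plaque touched at TCP z 0.1013 against 0.1010 expected. Its left end stands 15 mm in from the base edge, which is what a centred plaque gives. I release it, retreat along the tool axis and check.

```bash
python3 - <<'E'
from h import *
from bench import bot,read_camera
np.set_printoptions(precision=4,suppress=True)
bot.gripper_to(.3);bot.wait(.4)
bot.movel(tcp(.009,.021,.083+.10),rate=.08)
p=bot.sense()["ee_pos"];bot.movel(p+[-.05,.0,.12],rate=.2)
j=bot.sense()["qpos"].copy();j[0]-=.7;bot.movej(j);bot.wait(.5)
c=read_camera("side");c2=read_camera("top");print(bot.sense()["clock"])
f=lambda i:cv2.resize(i[...,::-1],None,fx=4,fy=4,interpolation=cv2.INTER_CUBIC)
cv2.imwrite("pics/c8.png",np.hstack([f(c["pixels"][100:210,310:410]),f(c2["pixels"][160:270,350:440])]))
for n,x,z in(("bottom",.009,.021),("top of straight side",.009-.07*np.sin(.3),.021+.07*np.cos(.3))):
    P=np.r_[w2(EA,EY,x,.05),z];print(n,(proj(c,P)-[310,100])*4,(proj(c2,P)-[350,160])*4+[400,0])
E
```

```text
24.3083
bottom [177.7832 341.3619] [523.6527 247.0636]
top of straight side [203.0745 288.6099] [536.3496 266.6172]
```

View pics/c8.png

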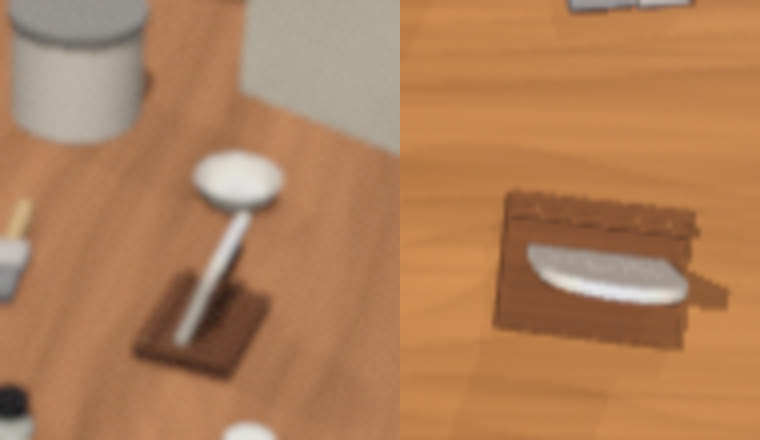

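The arch leans on the rest. In the top view its bottom edge runs from (528,245) to (663,258), parallel to the easel, with equal margins of about 24 crop px left and right. The bottom corner is within a pixel of the predicted place, so I hand it in.

```bash
python3 -c "
from bench import job
print(job.sign_off())"
```

```text
the job is handed in; nothing more can be done
None
```

The arched plaque was raised with key1, slid straight up out of its slot and stood centred on the easel ledge, leaning on its rest; I handed the job in about 24 s into the 58 s limit, with no verdict returned.

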